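# Set up a carrier plate: shear it off the stack, wedge it, load the specimens

### The job

Lift the steel bar off the stack of carrier plates and lay it on the bench, then slide the top plate sideways off the stack onto the fixture's deck, without lifting it or disturbing the plates under it, until it is fully home against the end stop. Then lay the brass wedge in the lane between the plate and the slanting cheek, thin end first, and drive it in until the plate is locked tight against the straight rail. Finally stand every white, red or green specimen there is upright on the locked plate, wholly on it and side by side, leaving the jar, beaker and tape roll on the bench alone.

Things in the scene. Friction and masses are not known exactly. Their poses are not given: they have to be found in the camera images.
- fixture: Fixed fixture on the bench, 210 (x) x 240 (y) mm, at a varying place and yaw; origin at bench height, midway in y; z up. In its frame (mm): a dark base 12 thick carries the stack at +y (centre near x -2.5, y 70). At -y a grey deck, top z 38, covers x -114..90, y -115..20. The second plate's top (z 40) stands 2 above the deck, across a 12 mm gap.
- seat (a point): Centre of the plate's seat on the deck (fixture x 0, y -50, z 38 mm; axes as the fixture's): the fully seated plate's origin. The end stop's face is 38 mm from it towards -y, 110 mm wide, 12 mm above the deck.
- rail (a point): Point on the top edge of the straight rail's face: fixture x 70, y -50, z 50 mm. The face lies along y from -100 to 0 mm, 12 mm tall, with a mouth flared outward beyond it up to y 20. The plate's +x edge is to be tight against it.
- cheek (a point): Point on the top edge of the slanting cheek's face, opposite the rail, on the -x side: fixture x -86, y -50, z 54 mm. The face, 16 mm above the deck, runs from x -76 at y -100 to x -100 at y 20 mm (slope 1 in 5): the lane between seated plate and cheek narrows towards -y and is open at both ends.
- lane (a point): Where the wedge's origin comes to lie when it is driven tight: fixture x -82, y -50, z 38 mm (within some 4 mm in y).
- bar_place (a point): A point on the bench to the left of the fixture (fixture x 50, y 190, z 0 mm), free bench for the bar laid along the fixture's x.
- plate1: The top carrier plate of the stack, bright aluminium; the one to slide. On the stack its underside is at z = 40 mm, on the deck at 38 mm. Its x axis is near the fixture's x axis. Seated: its origin at x 0, y -50 mm in the fixture's frame. Plate of 140 (x) x 76 (y) x 14 mm (z), about 0.35 kg; origin at the centre of its underside.
- plate2: The second plate of the stack, underside at z = 26 mm; to be left where it lies. Plate of 140 (x) x 76 (y) x 14 mm (z), about 0.35 kg; origin at the centre of its underside.
- plate3: The bottom plate of the stack, underside at z = 12 mm; to be left where it lies. Plate of 140 (x) x 76 (y) x 14 mm (z), about 0.35 kg; origin at the centre of its underside.
- bar: Ground steel bar, 18 (x) x 100 (y) x 18 mm (z), 0.24 kg, lying flat on top of the top plate (its underside at z = 54 mm), roughly along the fixture's x; origin at the centre of its underside, long axis along its y.
- wedge: Brass wedge on the bench at the left, 80 (y) x 24 x 18 mm, about 0.15 kg; origin halfway along, at its underside. In its frame (mm): thin end (8) at y -40, thick end (24) at y 40; straight face at x 12, sloped face from x 4 to x -12. On top an orange grip rib x -1..9, y -12..28, z 17..40. In use its axes are the fixture's; 8 to 20 N along -y drive it tight; friction keeps it.
- spec_white: White mounted specimen: an upright cylinder (puck) 25 mm in diameter, 16 mm tall, about 25 g; origin at the centre of its underside. It starts near the front edge of the bench at the right, in front of (100 mm or more from) the tall press, or is absent (then it reads None).
- spec_red: Small red mounted specimen: an upright cylinder (puck) 25 mm in diameter, 16 mm tall, about 25 g; origin at the centre of its underside. It starts near the front edge of the bench at the right, in front of (100 mm or more from) the tall press, or is absent (then it reads None).
- spec_green: Green mounted specimen: an upright cylinder (puck) 30 mm in diameter, 20 mm tall, about 25 g; origin at the centre of its underside. It starts near the front edge of the bench at the right, in front of (100 mm or more from) the tall press, or is absent (then it reads None).
- spec_maroon: Larger red mounted specimen: an upright cylinder (puck) 30 mm in diameter, 20 mm tall, about 25 g; origin at the centre of its underside. It starts near the front edge of the bench at the right, in front of (100 mm or more from) the tall press, or is absent (then it reads None).
- jar: Blue-lidded jar, 47 mm across, 36 mm tall, standing on the bench behind the fixture; origin at the centre of its underside; to be left alone.
- beaker: Clear plastic beaker, 52 mm across, 66 mm tall, standing on the bench behind the fixture; origin at the centre of its underside; to be left alone.
- tape: Roll of masking tape lying flat, 67 mm across, 18 mm tall, standing on the bench behind the fixture; origin at the centre of its underside; to be left alone.

How it is judged (in metres and radians):
On the way, in this order (a step that is already met when the one before it is completed fails the run):
1. the steel bar lies on the bench (height (world z) of bar below 0.012 m and linear speed of bar below 0.03 m/s), for 0.2 s.
2. the top plate lies on the deck against the end stop (y of plate1 in the frame of fixture below -0.046 m and x of plate1 in the frame of fixture between -0.012 and 0.004 m and z of plate1 in the frame of fixture between 0.035 and 0.041 m), for 0.2 s.
3. the wedge is driven in and the plate is tight against the straight rail (y of wedge in the frame of fixture between -0.07 and -0.042 m and x of wedge in the frame of fixture between -0.087 and -0.077 m and z of wedge in the frame of fixture between 0.035 and 0.042 m and angle between the y axis of wedge and the y axis of fixture, either way round below 0.06 rad and x of plate1 in the frame of fixture above -0.002 m and angle between the x axis of plate1 and the x axis of fixture, either way round below 0.03 rad), for 0.2 s.
At the end, for the whole second after the job is handed in: Bar on the bench; plate on the deck within 4 mm of the stop and 2 mm of the rail, square to 0.03 rad; wedge in the lane within 8 mm of its tight place, parallel to 0.06 rad; every specimen present upright (0.12 rad) on this plate, its centre 8 mm or more inside the edges, at rest (all of step 1 and all of step 2 and all of step 3 and x of spec_white in the frame of plate1 between -0.062 and 0.062 m and y of spec_white in the frame of plate1 between -0.03 and 0.03 m and z of spec_white in the frame of plate1 between 0.01 and 0.018 m and angle between each of spec_white, spec_red, spec_green, spec_maroon's own z axis and vertical below 0.12 rad and linear speed of each of spec_white, spec_red, spec_green, spec_maroon below 0.02 m/s and x of spec_red in the frame of plate1 between -0.062 and 0.062 m and y of spec_red in the frame of plate1 between -0.03 and 0.03 m and z of spec_red in the frame of plate1 between 0.01 and 0.018 m and x of spec_green in the frame of plate1 between -0.062 and 0.062 m and y of spec_green in the frame of plate1 between -0.03 and 0.03 m and z of spec_green in the frame of plate1 between 0.01 and 0.018 m and x of spec_maroon in the frame of plate1 between -0.062 and 0.062 m and y of spec_maroon in the frame of plate1 between -0.03 and 0.03 m and z of spec_maroon in the frame of plate1 between 0.01 and 0.018 m); the robot touches nothing.
It fails at once if the top plate is lifted (more than 12 mm above its place on the stack) (height (world z) of plate1 above 0.052 m).
It fails at once if a plate under the top one is shifted by more than 8 mm (distance of any of plate2, plate3 from where it was at the start of the episode above 0.008 m).
It fails at once if the jar, beaker or tape roll is shifted by more than 15 mm (distance of any of jar, beaker, tape from where it was at the start of the episode above 0.015 m).
Of spec_white, spec_red, spec_green, spec_maroon only 2 to 4 are there at a start; the rules pass over those that are not, and their reading is None.
At some moment in a run one of wedge may be knocked a few centimetres aside while the robot is not near it.
Once in a run the grip may slacken for a moment while it holds something.
It also fails if it takes over 210 s, if anything falls off the work surface, if the arm or the gripper's body presses on something with over 40 N, if the wrist force passes 120 N, or if a joint passes its speed limit or range.

### The arm

A 6-joint arm with a two-finger parallel gripper is mounted at the origin on a cart in front of the work surface, level with it; the furniture and walls round the work are solid. World frame = base frame: x ahead of the robot, y to its left, z up, the work surface at z = 0. Lengths are in m, angles in degrees, forces in N, time in s.
With the tool pointing down it reaches from about 0.325 to 0.85 m from the base axis. Payload 15.5 kg.
Tool frame: the origin (TCP) lies midway between the tips of the shut fingers; the grasp point (between the pads) lies 19 mm behind it; z points along the fingers, y is the line along which they close (so a half turn about z gives the same grasp; the last joint's range is limited). The gripper opens to 91 mm and grips with 3 to 60 N. Pads are 32 mm wide; open, the fingers measure 118 mm over their backs; the gripper's body (76 mm by 178 mm) begins 60 mm behind the grasp point.
Start: joints at [62.997, 28.281, 77.091, -0, 74.628, -5.472], TCP at [0.229, 0.581, 0.214] pointing down, gripper open.
Joint ranges: [-166.48, 166.48], [-47.26, 123.95], [12.59, 153.08], [-70.14, 250.14], [6.76, 159.57], [-176.63, 176.63]. Speed limits (degrees/s): [108.29, 108.29, 147.25, 172.46, 172.46, 172.46].

### API

Orientations are given as a 3x3 rotation matrix whose columns are the frame's x, y, z axes.
In Python, from bench import ctrl gives the robot as it stands. The module is installed in compiled form; this text tells all that it offers. Calls block until the motion is done:
- ctrl.goto(position, orientation): joint-space move of the TCP to a pose.
- ctrl.move_l(position, vel=0.15, ori=None, contact_N=None): straight line of the TCP; ori=None keeps the orientation; vel is the mean speed in m/s. With contact_N (N) it stops when the force on the tool has changed by that much, and returns True; else False.
- ctrl.movej(angles): joint-space move.
- ctrl.command_gripper(opening): opening from 0.0 (shut) to 1.0 (fully open); the grip force is fixed at half the most; returns when the fingers have stopped.
- ctrl.sleep(seconds).
- ctrl.ik(position, orientation): joint angles nearest the present ones, or None.
- ctrl.read_camera(name): name is "scene" or "top" or "wrist"; returns the picture (420x560x3 uint8, blue, green, red); there is no depth.
- ctrl.camera_params(name): a dict with "fx", "fy", "cx", "cy" (pixels), "pose" (4x4, takes a point from camera to world coordinates); the wrist camera has in their place "T_tool_cam" (4x4, takes a point from camera to tool coordinates, whose origin is the TCP and whose axes are the flange's). Camera axes: x right, y up, looking along -z (the intrinsics and any distortion apply to the point x, -y, -z); pixel columns grow to the right and rows downward; lengths in m; the calibration is good to about 2 mm. A picture is of the moment at which its call begins: read the wrist's pose just before it. camera_params takes no time and is no camera call.
A pose or a line that the arm cannot do raises ctrl.MotionError and nothing moves.
- ctrl.sign_off(): hands the job in; it is judged then, once.
Readings, each from a call of its own:
- ctrl.current_t(): time.
- ctrl.current_q(): joint angles.
- ctrl.current_dq(): joint speeds.
- ctrl.current_effort(): joint torques, N m.
- ctrl.current_tool_pos(): TCP position.
- ctrl.current_eef_rot(): TCP orientation.
- ctrl.current_contact_force(): force on the tool from outside, world axes, zero at the start.
- ctrl.current_wrist_torque(): the same for the moment, N m.
- ctrl.current_grip_width(): opening from 0.0 (shut) to 1.0 (fully open).
- ctrl.current_grasp_force(): force on a finger pad.
Only numpy, scipy, OpenCV 4.12 (cv2) and the standard library are available. Lean on these libraries where they do the work, as an engineer would, in place of code of your own. Each camera call takes 0.05 s, during which the arm holds its last target. There are 200 camera calls.

## Working session

There is one attempt and no reset: what is moved stays moved. The work goes in short steps, each a Python script; the robot and the scene stay as the last script left them, time stands still between calls to the robot, and variables do not carry over. Pictures are saved under pics/ and viewed, at most 17 in all, crops included, and the job is handed in when it is done.

```bash
mkdir -p pics; ls; python3 - <<'E'
from bench import ctrl
import cv2,numpy as np
np.set_printoptions(precision=4,suppress=True)
for n in ("scene","top","wrist"):
    p=ctrl.camera_params(n); print(n,p)
    im=ctrl.read_camera(n); cv2.imwrite(f"pics/{n}0.png",im if n=="wrist" else cv2.resize(im,(784,588),interpolation=cv2.INTER_CUBIC))
print(ctrl.current_eef_rot(),ctrl.current_t())
E
```

```text
pics
scene {'fx': 544.4625265702878, 'fy': 544.4625265702878, 'cx': 276.54552326775405, 'cy': 208.34095742059156, 'pose': array([[ 0.5005,  0.586 , -0.6373, -0.311 ],
       [-0.8657,  0.334 , -0.3727, -0.5092],
       [-0.0056,  0.7383,  0.6745,  1.0024],
       [ 0.    ,  0.    ,  0.    ,  1.    ]])}
top {'fx': 384.77851096949354, 'fy': 384.77851096949354, 'cx': 280.56394741188217, 'cy': 207.51507745666834, 'pose': array([[-0.0877,  0.9722, -0.2171,  0.3486],
       [-0.9961, -0.0856,  0.019 ,  0.0024],
       [-0.0001,  0.218 ,  0.976 ,  1.1504],
       [ 0.    ,  0.    ,  0.    ,  1.    ]])}
wrist {'fx': 318.0264191122911, 'fy': 318.0264191122911, 'cx': 278.93795257561965, 'cy': 214.2819341993875, 'T_tool_cam': array([[-0.0006,  0.967 ,  0.2549,  0.0734],
       [ 1.    ,  0.0009, -0.0011, -0.0007],
       [-0.0012,  0.2549, -0.967 , -0.1697],
       [ 0.    ,  0.    ,  0.    ,  1.    ]])}
[[-0.9302  0.367  -0.0004]
 [ 0.367   0.9302 -0.0008]
 [ 0.0001 -0.0009 -1.    ]] 0.15
```

View pics/top0.png

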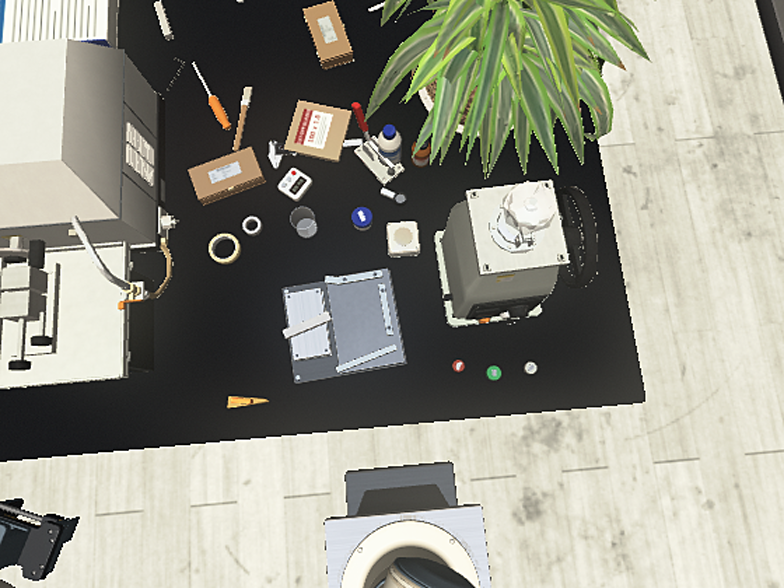

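View pics/scene0.png

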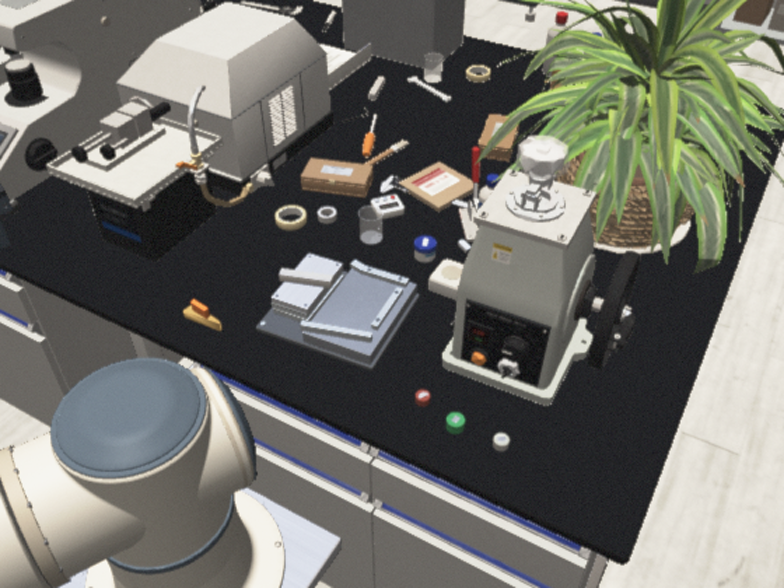

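Top view: fixture spans (283,270)-(405,381) in the enlarged picture. The stack is at the left (world +y), the straight rail is far, the slanting cheek near, and the stop at (387,310). The wedge is at (247,402) with its thin end to the right. Red is at (458,366), green (494,373), white (531,368). Next I'll take near views with the wrist camera.

```bash
cat > h.py <<'E'
from bench import ctrl
import cv2,numpy as np
np.set_printoptions(precision=4,suppress=True)
def R(a):  # tool down, closing line (tool y) at angle a (deg) from world x
    c,s=np.cos(np.radians(a)),np.sin(np.radians(a)); return np.array([[-s,c,0],[c,s,0],[0,0,-1.]])
def pix(p,T,uv,z):
    d=T[:3,:3]@np.array([(uv[0]-p["cx"])/p["fx"],-(uv[1]-p["cy"])/p["fy"],-1]); o=T[:3,3]
    return o+d*(z-o[2])/d[2]
def proj(p,T,X):
    c=T[:3,:3].T@(np.asarray(X)-T[:3,3]); return np.array([p["cx"]+p["fx"]*c[0]/-c[2],p["cy"]-p["fy"]*c[1]/-c[2]])
def wpose():
    T=np.eye(4);T[:3,:3]=ctrl.current_eef_rot();T[:3,3]=ctrl.current_tool_pos();return T@ctrl.camera_params("wrist")["T_tool_cam"]
def shot(name):
    T=wpose(); im=ctrl.read_camera("wrist"); np.save(f"pics/{name}.npy",T); cv2.imwrite(f"pics/{name}.png",im); return T,im
def wpix(name,uv,z): return pix(ctrl.camera_params("wrist"),np.load(f"pics/{name}.npy"),uv,z)
E
python3 - <<'E'
from h import *
p=ctrl.camera_params("top");T=p["pose"]
for n,uv,z in [("c1",(283,290),.012),("c2",(297,381),.012),("c3",(405,362),.038),("c4",(390,270),.038),("wedge",(245,402),.015),("wthin",(269,402),.01),("red",(458,366),.018),("gr",(494,373),.018),("wh",(531,368),.018),("bar0",(286,334),.072),("bar1",(328,317),.072)]:
    print(n,pix(p,T,np.array(uv)/1.4,z)[:2])
for n,c,a in (("fix",(.50,.055,.25),None),("spec",(.42,-.19,.22),None)):
    try:
        ctrl.goto(np.array(c),R(90)); shot(n); print(n,ctrl.current_t(),ctrl.current_q())
    except ctrl.MotionError as e: print(n,e)
E
```

```text
c1 [0.6239 0.217 ]
c2 [0.4267 0.1963]
c3 [ 0.444  -0.0311]
c4 [ 0.6413 -0.0173]
wedge [0.3931 0.3048]
wthin [0.389  0.2566]
red [ 0.4277 -0.1412]
gr [ 0.4068 -0.2142]
wh [ 0.4102 -0.2925]
bar0 [0.518  0.2036]
bar1 [0.5453 0.1171]
fix 2.325 [ -0.4586  16.3049  90.9777   0.0075  72.7214 -90.506 ]
spec 3.3917 [ -31.6417   14.698    98.7348    0.0182   66.5465 -121.7124]
```

View pics/fix.png

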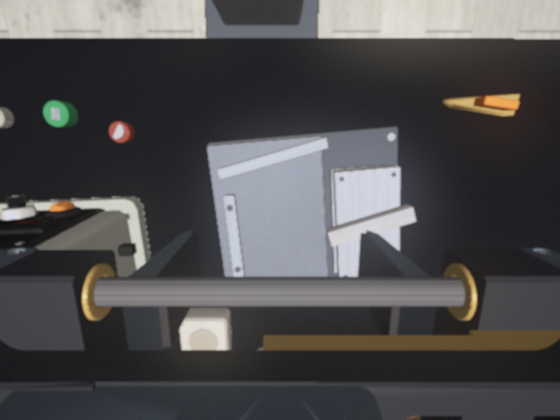

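View pics/spec.png

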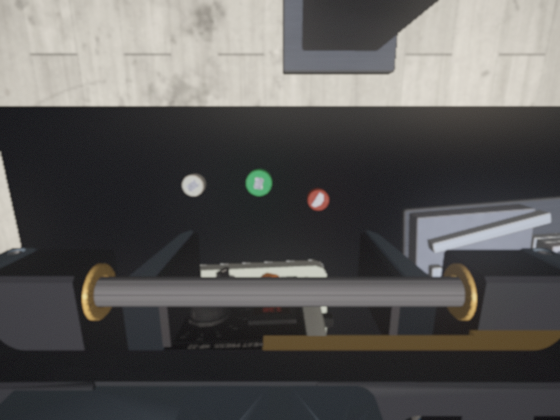

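Specimens: white (194,185), green (259,183), red (318,200). Only three are present. The fixture's near half is clear in the first picture, so I'll enlarge it.

```bash
python3 - <<'E'
from h import *
im=cv2.imread("pics/fix.png")[110:280,190:430]; cv2.imwrite("pics/fixc.png",cv2.resize(im,None,fx=3.3,fy=3.3,interpolation=cv2.INTER_CUBIC))
im=cv2.imread("pics/spec.png")[150:230,170:350]; cv2.imwrite("pics/specc.png",cv2.resize(im,None,fx=4,fy=4,interpolation=cv2.INTER_CUBIC))
E
```

```text
(no output)
```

View pics/fixc.png

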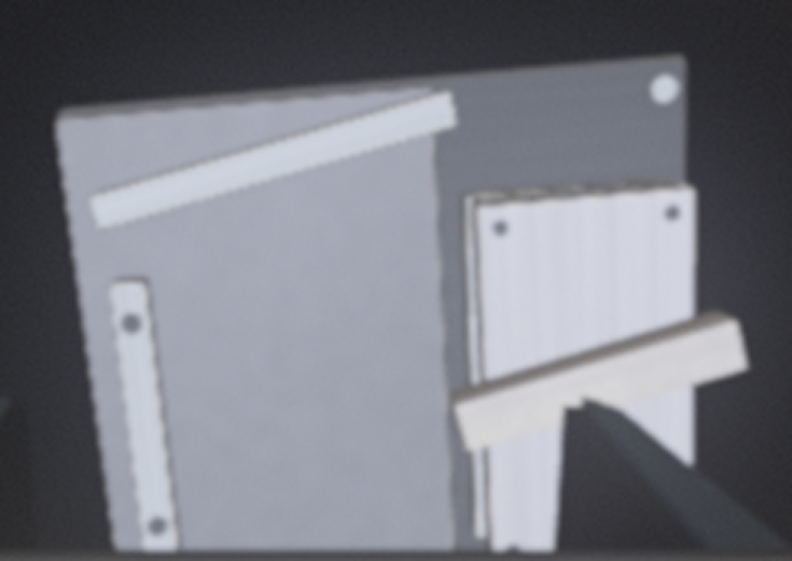

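View pics/specc.png

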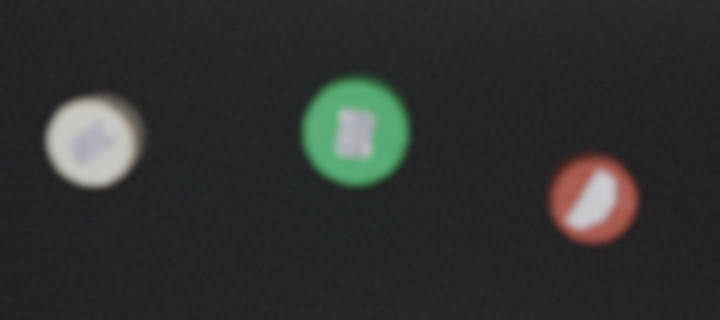

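```bash
python3 - <<'E'
from h import *
from scipy.optimize import least_squares
f=lambda x,y,z:wpix("fix",(190+x/3.3,110+y/3.3),z)[:2]
P=[((685,57),.012,(-105,120)),((58,114),.038,(-114,-115)),((98,228),.054,(-76,-100)),((456,124),.054,(-100,20)),((148,282),.050,(-55,-88))]
W=np.array([f(*a,z) for a,z,_ in P]);F=np.array([m for *_,m in P])/1000
def tr(q,F): c,s=np.cos(q[2]),np.sin(q[2]); return F@np.array([[c,s],[-s,c]])+q[:2]
r=least_squares(lambda q:(tr(q,F)-W).ravel(),[.5,.08,0],loss="soft_l1",f_scale=.002)
print(r.x,np.degrees(r.x[2]));print((tr(r.x,F)-W)*1000)
np.save("fx.npy",r.x)
q=r.x;inv=lambda w:(np.asarray(w)-q[:2])@np.array([[np.cos(q[2]),-np.sin(q[2])],[np.sin(q[2]),np.cos(q[2])]])
for n,uv,z in [("p1 -y-x",(478,203),.054),("p1 +y-x",(693,188),.054),("p1 +y",(693,465),.054),("p1 -y",(490,550),.054),("b1",(460,408),.072),("b2",(470,450),.072),("b3",(738,322),.072),("b4",(747,368),.072),("deck edge",(433,140),.038),("deck edge",(452,500),.038),("p2",(466,205),.04)]:
    w=f(*uv,z);print(n,w,inv(w)*1000)
for n,uv,z in [("tip",(443,102),.018),("thick a",(517,93),.018),("thick b",(513,114),.018),("rib",(520,101),.04)]: print(n,wpix("fix",uv,z)[:2])
g=lambda x,y,z:wpix("spec",(170+x/4,150+y/4),z)[:2]
print("white",g(91,142,.016),"green",g(356,132,.02),"red",g(594,199,.016), "red d",np.ptp([g(550,199,.016),g(639,199,.016)],0),"green d",np.ptp([g(302,132,.02),g(409,132,.02)],0))
E
```

```text
[0.5438 0.0984 0.1235] 7.078617037287261
[[ 1.9374  1.7558]
 [ 2.1898 -2.0492]
 [-0.2867  2.2701]
 [-3.225  -5.5362]
 [-0.9866  0.5078]]
p1 -y-x [0.4722 0.1202] [-68.2969  30.4341]
p1 +y-x [0.4671 0.1945] [-64.2757 104.8833]
p1 +y [0.5696 0.2045] [ 38.6893 102.1406]
p1 -y [0.604  0.1306] [63.7518 24.5939]
b1 [0.5413 0.1139] [-0.5293 15.7134]
b2 [0.5569 0.118 ] [15.4104 17.9173]
b3 [0.5105 0.2075] [-19.542  112.3505]
b4 [0.5269 0.2123] [ -2.745  115.1738]
deck edge [0.4517 0.1059] [-90.4181  18.7873]
deck edge [0.5904 0.118 ] [48.7013 13.752 ]
p2 [0.4747 0.1183] [-66.0675  28.3143]
tip [0.3937 0.2522]
thick a [0.3836 0.3388]
thick b [0.4074 0.3385]
rib [0.3945 0.3283]
white [ 0.4104 -0.2913] green [ 0.4068 -0.2123] red [ 0.4278 -0.1414] red d [0.     0.0267] green d [0.     0.0314]
```

```bash
python3 - <<'E'
from h import *
b=np.array([.5339,.1629]); up=lambda p,z:np.array([p[0],p[1],z])
ctrl.goto(up(b,.13),R(18)); 
T,im=shot("bar1")
ctrl.move_l(up(b,.0585),vel=.1); ctrl.command_gripper(0.1)
print("w",ctrl.current_grip_width()*91,ctrl.current_grasp_force())
ctrl.move_l(up(b,.15),vel=.15)
print("w",ctrl.current_grip_width()*91,ctrl.current_grasp_force())
q=np.load("fx.npy"); c,s=np.cos(.1),np.sin(.1)
t=np.array([.5438+c*.05-s*.19,.0984+s*.05+c*.19]); print(t)
ctrl.goto(up(t,.10),R(96)); 
print("w",ctrl.current_grip_width()*91,ctrl.current_grasp_force())
print(ctrl.move_l(up(t,.0035),vel=.08,contact_N=4),ctrl.current_tool_pos())
ctrl.command_gripper(.5); ctrl.move_l(up(t,.12))
ctrl.goto(np.array([.44,.08,.27]),R(-84)); shot("fix2"); print(ctrl.current_t(),ctrl.current_q())
E
```

```text
w 17.794636774325664 29.999925792217255
w 17.684779999037342 29.99958962202072
[0.5746 0.2924]
w 17.81760998889714 29.99945104122162
True [0.5742 0.2923 0.0044]
14.3083 [ 2.6552 10.3817 95.9266  0.0012 73.7003 86.6184]
```

View pics/fix2.png

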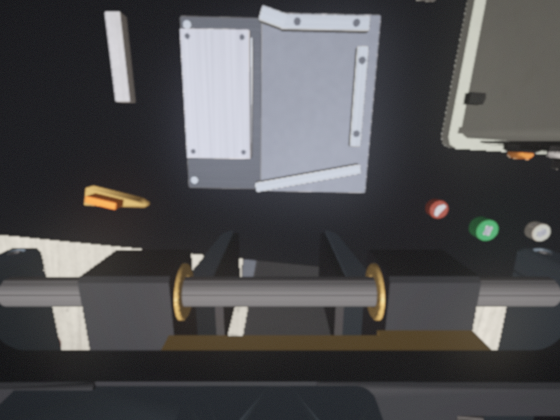

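The bar lies on the bench at (120,57). The whole fixture is in view: plates (182-250, 27-158), rail along the top (262-365, 20), stop at (358,95), cheek at (308,178), and wedge at (115,198).

```bash
python3 - <<'E'
from h import *
im=cv2.imread("pics/fix2.png")[0:198,172:392]; cv2.imwrite("pics/fix2c.png",cv2.resize(im,None,fx=3,fy=3,interpolation=cv2.INTER_CUBIC))
E
```

```text
(no output)
```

View pics/fix2c.png

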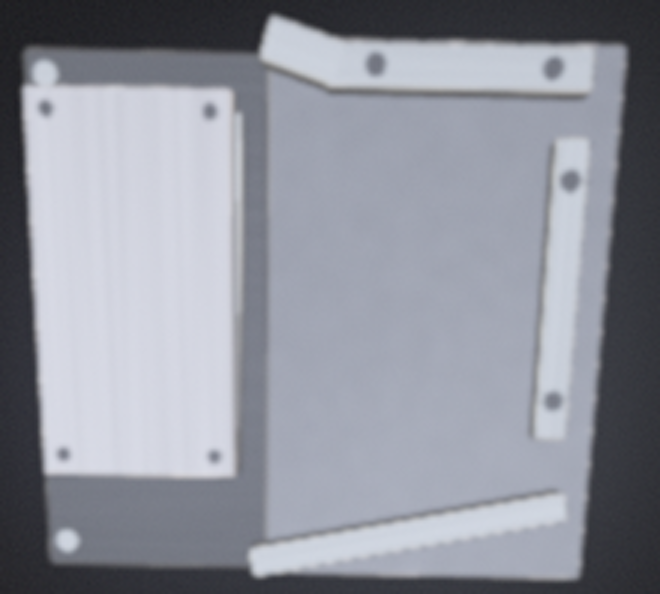

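```bash
cat > fit.py <<'E'
from h import *
from scipy.optimize import least_squares
f=lambda x,y,z:wpix("fix2",(172+x/3,y/3),z)[:2]
N=None
P=[((335,87),.05,(70,0)),((586,91),.05,(70,-100)),((556,140),.05,(55,-88)),((533,437),.05,(-55,-88)),((252,550),.054,(-100,20)),((562,494),.054,(-76,-100)),
((628,46),.038,(90,-115)),((580,580),.038,(-114,-115)),((24,48),.012,(105,120)),((50,563),.012,(-105,120)),((267,100),.038,(N,20)),((267,530),.038,(N,20))]
W=np.array([f(*a,z) for a,z,_ in P])
inv=lambda q,w:(np.asarray(w)-q[:2])@np.array([[np.cos(q[2]),-np.sin(q[2])],[np.sin(q[2]),np.cos(q[2])]])
M=np.array([[np.nan if v is N else v/1000 for v in m] for *_,m in P])
res=lambda q:np.nan_to_num(inv(q,W)-M)
r=least_squares(lambda q:res(q).ravel(),[.54,.1,.1],loss="soft_l1",f_scale=.002); q=r.x
if __name__=="__main__":
    print(q,np.degrees(q[2]));print(res(q)*1000); np.save("fx.npy",q)
    for uv in [(22,87),(231,90),(235,477),(44,475)]: print("plate",f(*uv,.054),inv(q,f(*uv,.054))*1000)
E
python3 fit.py
```

```text
[0.5457 0.0937 0.0943] 5.401651846437159
[[  1.2292  -6.2905]
 [  0.8574   1.7779]
 [ -0.5358  -0.4378]
 [  1.7434   0.8246]
 [  0.6631   5.1332]
 [  0.6736   0.5495]
 [ -0.6154  -0.6114]
 [  0.6247   1.095 ]
 [-10.6331  -2.6332]
 [ -8.1426  -0.1406]
 [  0.      -0.7293]
 [  0.      -0.1087]]
plate [0.6043 0.2068] [ 68.9639 107.1561]
plate [0.6112 0.1314] [68.7643 31.4317]
plate [0.473  0.1186] [-69.9857  31.6978]
plate [0.4658 0.1946] [-70.0135 108.0094]
```

The fit is good to about 1.5 mm (yaw 5.4°), and the plate's centre is at fixture (-1, 70). I'll push its +y edge with the two open fingers, giving contact at two points.

```bash
cat >> h.py <<'E'
import os
if os.path.exists("fx.npy"):
    q=np.load("fx.npy"); YAW=np.degrees(q[2])
    def F(x,y,z): # fixture mm -> world m
        c,s=np.cos(q[2]),np.sin(q[2]); return np.array([q[0]+(c*x-s*y)/1e3,q[1]+(s*x+c*y)/1e3,z/1e3])
    def invF(w):
        w=np.asarray(w); c,s=np.cos(q[2]),np.sin(q[2]); d=(w[:2]-q[:2])*1e3; return np.array([c*d[0]+s*d[1],-s*d[0]+c*d[1]])
E
python3 - <<'E'
from h import *
ctrl.command_gripper(1.0)
ctrl.goto(F(-1,142,120),R(YAW)); ctrl.move_l(F(-1,142,44.5),vel=.1)
for y,n in ((100,10),(60,14),(20,14),(-3,16)):
    h=ctrl.move_l(F(-1,y,44.5),vel=.05,contact_N=n)
    print(h,invF(ctrl.current_tool_pos()),ctrl.current_contact_force(),ctrl.current_t())
    if h: break
E
```

```text
False [-1.1541 99.9775] [-0.3171 -0.215   0.41  ] 18.2583
False [-0.9426 60.0453] [-0.2056  0.1086 -0.7305] 19.2083
False [-0.9285 20.0668] [-0.448   0.8349  0.6556] 20.1583
True [-0.5587  5.3409] [ 0.0944 11.106   4.0221] 20.5333
```

```bash
python3 - <<'E'
from h import *
h=ctrl.move_l(F(-.5,1,44.5),vel=.02,contact_N=18); print(h,invF(ctrl.current_tool_pos()),ctrl.current_contact_force())
ctrl.move_l(F(-.5,25,44.5),vel=.1);ctrl.move_l(F(-.5,25,120),vel=.15)
ctrl.goto(np.array([.44,.08,.27]),R(-84)); shot("fix3"); print(ctrl.current_t())
im=cv2.imread("pics/fix3.png")[0:198,172:392]; cv2.imwrite("pics/fix3c.png",cv2.resize(im,None,fx=3,fy=3,interpolation=cv2.INTER_CUBIC))
im=cv2.imread("pics/fix3.png")[160:230,60:180]; cv2.imwrite("pics/wedge3.png",cv2.resize(im,None,fx=6,fy=6,interpolation=cv2.INTER_CUBIC))
E
```

```text
True [-0.3188  5.351 ] [0.7978 8.7684 4.2747]
23.1917
```

View pics/fix3c.png

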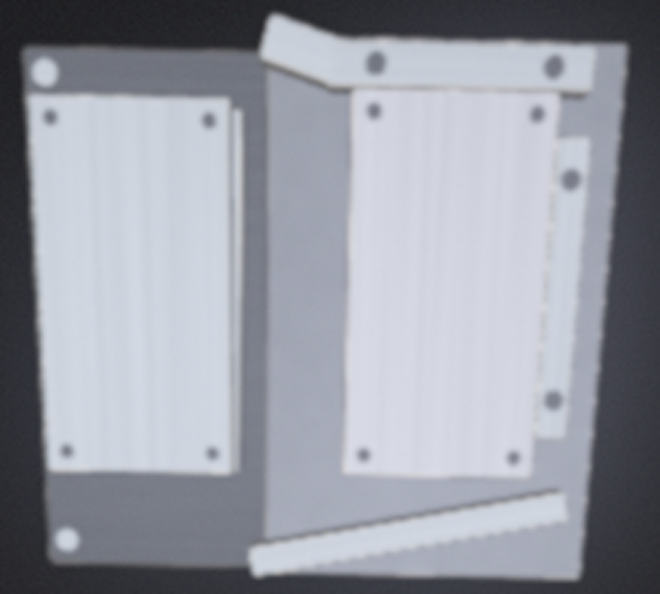

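View pics/wedge3.png

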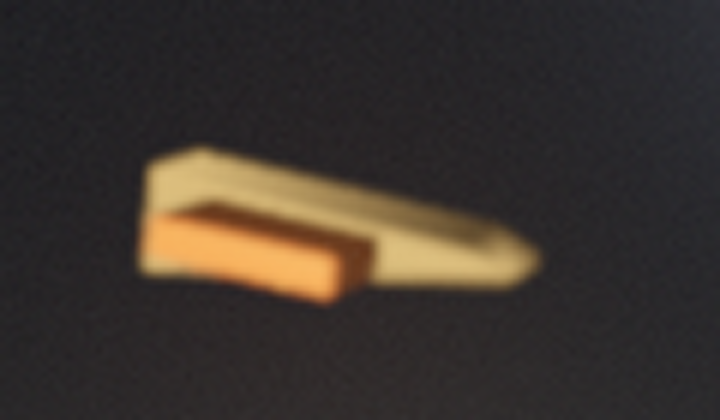

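Plate 1 is on the deck against the stop and almost on the rail, and the plates under it are unmoved. The wedge points thin end right (-y), with its rib at crop (140-340, 217-302). I'll take a near look before gripping it.

```bash
python3 - <<'E'
from h import *
a=lambda x,y:wpix("fix3",(60+x/6,160+y/6),.04)[:2]
c=[a(150,217),a(340,250),a(328,302),a(140,262)]; print(np.array(c),np.mean(c,0))
m=np.mean(c,0)
ctrl.goto(np.array([m[0]+.085,m[1]-.005,.12]),R(90)); shot("w4"); print(ctrl.current_t())
im=cv2.imread("pics/w4.png")[60:200,180:380]; cv2.imwrite("pics/w4c.png",cv2.resize(im,None,fx=4,fy=4,interpolation=cv2.INTER_CUBIC))
E
```

```text
[[0.4023 0.3263]
 [0.3993 0.2861]
 [0.3875 0.289 ]
 [0.3922 0.3289]] [0.3953 0.3076]
25.575
```

View pics/w4c.png

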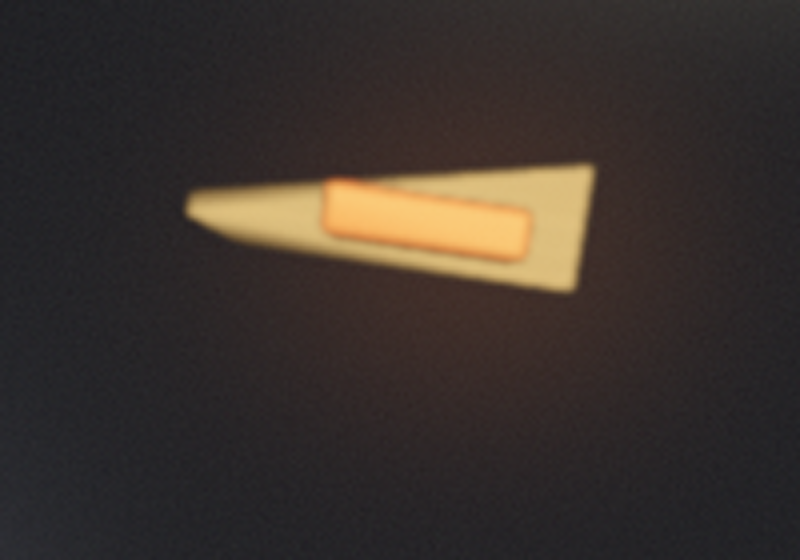

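```bash
python3 - <<'E'
from h import *
a=lambda x,y:wpix("w4",(180+x/4,60+y/4),.04)[:2]
c=np.array([a(328,180),a(323,235),a(531,210),a(523,262)]); m=c.mean(0)
yd=(c[2]+c[3]-c[0]-c[1])/2; ang=np.degrees(np.arctan2(yd[1],yd[0]))-90
print(m,ang,np.linalg.norm(yd),np.linalg.norm((c[1]-c[0]+c[3]-c[2])/2))
up=lambda z:np.array([m[0],m[1],z])
ctrl.command_gripper(.5)
ctrl.goto(up(.12),R(ang)); ctrl.move_l(up(.022),vel=.08,contact_N=6); print(ctrl.current_tool_pos())
ctrl.command_gripper(0); print("w",ctrl.current_grip_width()*91,ctrl.current_grasp_force())
ctrl.move_l(up(.10),vel=.1); print("w",ctrl.current_grip_width()*91,ctrl.current_grasp_force())
# rib centre is wedge (4,8): tool fixture = wedge + (4,8)
ctrl.goto(F(-85.5+4,-15+8,115),R(YAW)); print("w",ctrl.current_grip_width()*91,ctrl.current_grasp_force())
shot("w5"); print(ctrl.current_t(),ctrl.current_contact_force())
s=ctrl.read_camera("scene"); cv2.imwrite("pics/s5.png",cv2.resize(s[150:280,150:330],None,fx=4,fy=4,interpolation=cv2.INTER_CUBIC))
E
```

```text
[0.3962 0.3085] -7.76982051042404 0.038206489401587856 0.009670292171969323
[0.3964 0.3087 0.0224]
w 9.687160499506492 29.997980296611786
w 9.695043647643915 29.997563660144806
w 9.797763482698064 29.997498393058777
31.9833 [-0.1861 -0.2074 -1.9662]
```

View pics/s5.png

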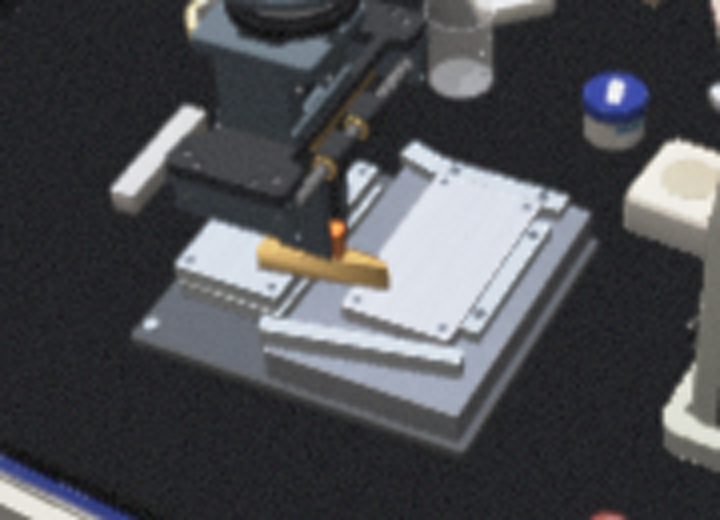

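The wedge hangs level over the lane, thin end towards the stop. Lowering it now.

```bash
python3 - <<'E'
from h import *
h=ctrl.move_l(F(-81.5,-7,59.5),vel=.05,contact_N=4)
print(h,ctrl.current_tool_pos()[2],ctrl.current_contact_force(),ctrl.current_grip_width()*91)
z=ctrl.current_tool_pos()[2]*1e3
if h and abs(z-60.3)<2.5:
    # slide in along mid-clearance line, then release and regrip-free check
    for x,y in ((-79.8,-22),(-79.0,-34)):
        h=ctrl.move_l(F(x,y,z),vel=.03,contact_N=8); print(h,invF(ctrl.current_tool_pos()),ctrl.current_contact_force())
        if h:break
    print(ctrl.current_grip_width()*91,ctrl.current_grasp_force(),ctrl.current_t())
E
```

```text
True 0.07484119974971071 [ 0.0222  0.0453 -1.1178] 9.86622579210152
```

```bash
python3 - <<'E'
from h import *
f=lambda x,y,z:invF(wpix("fix3",(172+x/3,y/3),z))
for u in [(352,90),(558,95),(530,477),(345,474)]: print(f(*u,.052))
print(invF(ctrl.current_tool_pos()),ctrl.current_eef_rot())
s=ctrl.read_camera("scene"); cv2.imwrite("pics/s6.png",cv2.resize(s[190:270,180:300],None,fx=6,fy=6,interpolation=cv2.INTER_CUBIC))
E
```

```text
[ 69.4144 -12.4063]
[ 68.5927 -87.4489]
[-69.0009 -86.5158]
[-68.6502 -12.2996]
[-81.5792  -6.9739] [[-0.094   0.9956 -0.0006]
 [ 0.9956  0.094   0.0001]
 [ 0.0001 -0.0006 -1.    ]]
```

View pics/s6.png

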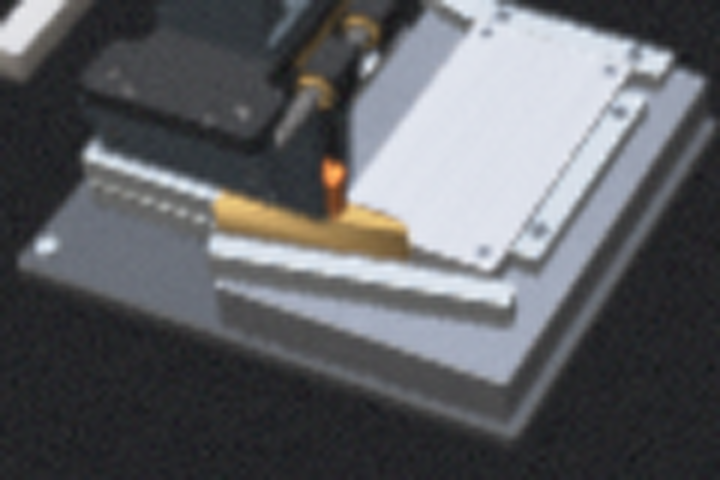

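```bash
python3 - <<'E'
from h import *
ctrl.move_l(F(-81.5,-7,80),vel=.05); ctrl.sleep(.3); print(ctrl.current_contact_force(),ctrl.current_grip_width()*91)
for x,y in ((-81.5,-4),(-82.5,-4),(-80.5,-4)):
    ctrl.move_l(F(x,y,80),vel=.05); ctrl.sleep(.2)
    h=ctrl.move_l(F(x,y,59.3),vel=.03,contact_N=3); z=ctrl.current_tool_pos()[2]; ctrl.sleep(.1)
    print(x,y,h,z,ctrl.current_contact_force(),ctrl.current_wrist_torque())
    if z<.063: break
E
```

```text
[ 0.5923 -0.2699 -1.4313] 9.713680246296
-81.5 -4 True 0.07410694195518815 [ 3.1731  1.1153 -3.3234] [ 0.012  -0.7587 -0.0724]
-82.5 -4 True 0.07442188308132125 [ 0.8621 -0.5872  5.4348] [-0.1014  0.1557  0.0432]
-80.5 -4 False 0.05932975607163356 [ 0.6762 -0.1177 -1.8917] [-0.1257  0.0679 -0.0125]
```

It was catching on the cheek. At x -80.5 it went in, so I'll set it down and slide it in.

```bash
python3 - <<'E'
from h import *
h=ctrl.move_l(F(-80.5,-4,56),vel=.02,contact_N=3); z=ctrl.current_tool_pos()[2]*1e3; print(h,z,ctrl.current_contact_force())
h=ctrl.move_l(F(-79.3,-12,z+.2),vel=.03,contact_N=6); print(h,invF(ctrl.current_tool_pos()),ctrl.current_contact_force())
ctrl.command_gripper(.35); ctrl.move_l(ctrl.current_tool_pos()+[0,0,.06]); 
ctrl.goto(np.array([.44,.08,.27]),R(-84)); shot("fix6"); print(ctrl.current_t())
im=cv2.imread("pics/fix6.png")[0:198,172:392]; cv2.imwrite("pics/fix6c.png",cv2.resize(im,None,fx=3,fy=3,interpolation=cv2.INTER_CUBIC))
E
```

```text
True 57.314074687794886 [ 0.4311 -0.1631  1.6502]
False [-79.2131 -12.2637] [ 0.6428  0.7053 -2.4095]
39.875
```

View pics/fix6c.png

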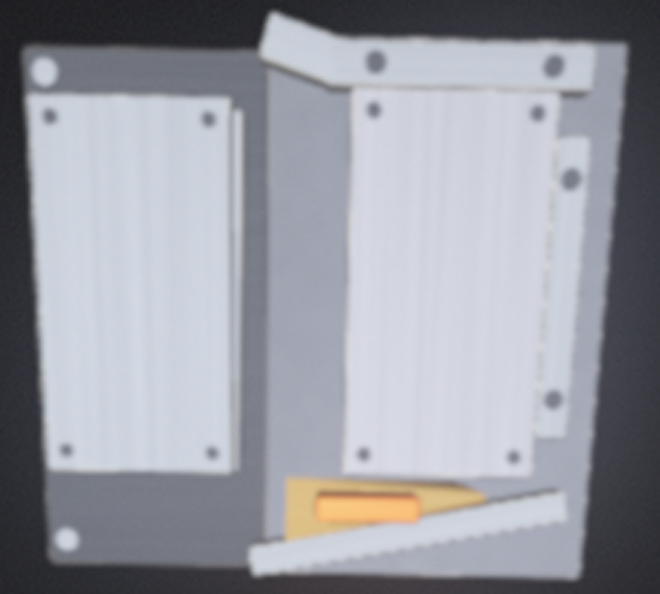

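The wedge is in the lane: thick end at crop (287,510), rib at (368,508), lying against the cheek. I'll push on the thick end with shut fingers.

```bash
python3 - <<'E'
from h import *
ctrl.command_gripper(0)
ctrl.goto(F(-78,52,110),R(YAW)); ctrl.move_l(F(-78,52,44.5),vel=.1,contact_N=6); print(ctrl.current_tool_pos())
ctrl.sleep(.2); f0=ctrl.current_contact_force()
for n in (10,16,18):
    h=ctrl.move_l(F(-78,-4,44.5),vel=.02,contact_N=n); f=ctrl.current_contact_force()-f0; print(h,invF(ctrl.current_tool_pos()),f,ctrl.current_t())
ctrl.move_l(F(-78,40,44.5),vel=.1);ctrl.move_l(F(-78,40,110),vel=.15)
ctrl.goto(np.array([.44,.08,.27]),R(-84)); shot("fix7"); print(ctrl.current_t())
im=cv2.imread("pics/fix7.png")[0:198,172:392]; cv2.imwrite("pics/fix7c.png",cv2.resize(im,None,fx=3,fy=3,interpolation=cv2.INTER_CUBIC))
E
```

```text
[0.4635 0.1381 0.0449]
True [-77.3831  12.0175] [-0.6457 -0.5448  0.1908] 44.6833
True [-77.2518  10.1891] [-0.3724  6.4635  2.7571] 45.05
True [-77.22    10.1974] [-0.2684  6.0861  3.3137] 45.3167
47.7667
```

View pics/fix7c.png

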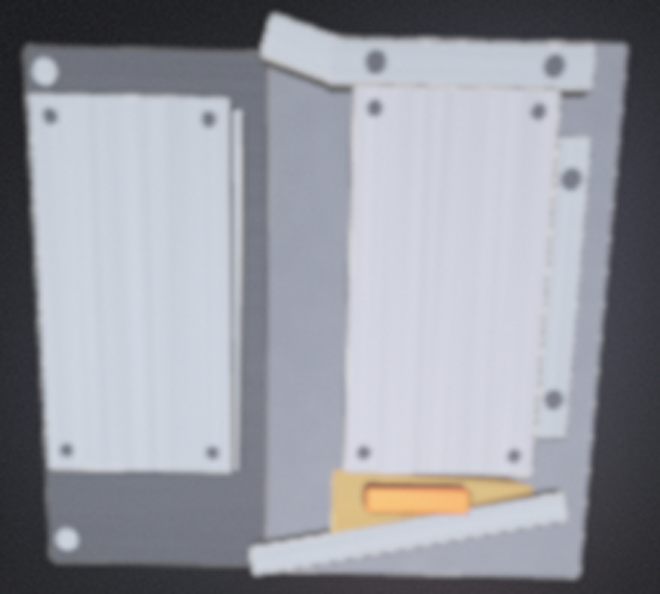

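The wedge is tight: thick end at crop (332,500), level with the plate's edge at y -7, and the plate sits on the rail. Now the specimens; first I'll check the clearance to the press and re-locate them.

```bash
python3 - <<'E'
from h import *
for u in [(443,138),(480,2)]: w=wpix("fix2",u,.02); print("press base",w[:2],invF(w))
p=ctrl.camera_params("top")
for u,z in [((440,232),.02),((448,322),.02),((472,188),.25),((450,300),.05)]: print(pix(p,p["pose"],np.array(u)/1.4,z))
g=lambda u,z:wpix("fix2",u,z)[:2]
print("red",g((438,209),.016),"gr",g((486,229),.02),"wh",g((540,231),.016))
for n,t in (("a",(.4104,-.2913)),("b",(.4068,-.2123)),("c",(.4278,-.1414))):
    b=np.degrees(np.arctan2(t[1],t[0]))
    for a in (b,b+90,b-90): print(n,a,ctrl.ik(np.array([*t,.004]),R(a)))
E
```

```text
press base [ 0.5222 -0.1222] [ -43.672  -212.6714]
press base [ 0.6771 -0.1287] [ 109.8895 -233.7119]
[ 0.7226 -0.1349  0.02  ]
[ 0.5217 -0.1304  0.02  ]
[ 0.7237 -0.1728  0.25  ]
[ 0.5628 -0.1361  0.05  ]
red [ 0.4288 -0.1397] gr [ 0.4086 -0.2099] wh [ 0.4127 -0.2884]
a -35.36695426431507 [-42.1682  36.9853 105.4814  -0.      37.5334  -6.8012]
a 54.63304573568493 [-42.1682  36.9853 105.4814  -0.      37.5334 -96.8012]
a -125.36695426431507 [-42.1682  36.9853 105.4814  -0.      37.5334  83.1988]
b -27.559068676270126 [-35.022   35.3363 111.7638  -0.      32.8999  -7.463 ]
b 62.44093132372987 [-35.022   35.3363 111.7638  -0.      32.8999 -97.463 ]
b -117.55906867627013 [-35.022   35.3363 111.7638  -0.      32.8999  82.537 ]
c -18.290181580282404 [-25.8915  35.0599 112.9304  -0.      32.0097  -7.6013]
c 71.70981841971759 [-25.8915  35.0599 112.9304  -0.      32.0097 -97.6013]
c -108.29018158028241 [-25.8915  35.0599 112.9304  -0.      32.0097  82.3987]
```

```bash
cat > pp.py <<'E'
from h import *
def pick_place(n,s,fx,d):
    A=90+YAW
    ctrl.command_gripper((d+18)/91)
    via=np.array([.40,0,.16])
    ctrl.goto(via,R(A)); ctrl.move_l([*s,.12],vel=.25); ctrl.move_l([*s,.004],vel=.1,contact_N=6)
    z0=ctrl.current_tool_pos()[2]; ctrl.command_gripper(0)
    print(n,"z",z0,"w",ctrl.current_grip_width()*91,ctrl.current_grasp_force())
    ctrl.move_l([*s,.16],vel=.2); ctrl.move_l(via,vel=.25); ctrl.move_l(F(fx,-50,130),vel=.25)
    w=ctrl.current_grip_width()*91; print("w",w)
    assert abs(w-d)<3
    ctrl.move_l(F(fx,-50,66),vel=.12); ctrl.sleep(.1)
    h=ctrl.move_l(F(fx,-50,52+z0*1e3-1.5),vel=.02,contact_N=3)
    print(h,ctrl.current_tool_pos()[2],ctrl.current_grip_width()*91,ctrl.current_contact_force())
    ctrl.command_gripper((d+16)/91); ctrl.move_l(F(fx,-50,130),vel=.15); print(ctrl.current_t())
E
python3 - <<'E'
from pp import *
pick_place("red",(.4283,-.1405),40,25)
pick_place("green",(.4077,-.211),0,30)
pick_place("white",(.4115,-.29),-40,25)
ctrl.goto(np.array([.44,.08,.27]),R(-84)); shot("fix8"); print(ctrl.current_t())
im=cv2.imread("pics/fix8.png")[0:198,172:392]; cv2.imwrite("pics/fix8c.png",cv2.resize(im,None,fx=3,fy=3,interpolation=cv2.INTER_CUBIC))
E
```

```text
red z 0.0044175457568829644 w 23.603833128496504 30.001423358917236
w 24.025559207126637
True 0.05625093104864021 24.031132187350117 [-0.7092 -0.0946  5.6012]
58.95
green z 0.004428152083818002 w 28.955904636789523 30.001360774040222
w 28.76448130098937
True 0.05623777519886521 29.12198086696257 [0.0411 0.4593 7.2499]
67.95
white z 0.004487439609569849 w 23.773187239645527 30.001582503318787
w 23.993633353440956
True 0.05621488610395062 23.73491531396264 [-0.8259 -0.3403  9.2684]
77.25
80.1167
```

View pics/fix8c.png

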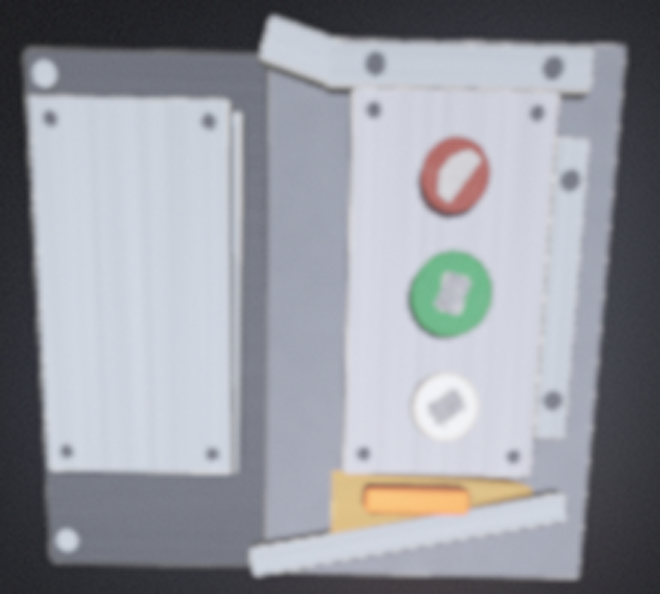

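Red (455,175), green (450,293) and white (446,407) stand on the plate. A last numeric check, then I'll hand in.

```bash
python3 - <<'E'
from h import *
g=lambda x,y,z:invF(wpix("fix8",(172+x/3,y/3),z))
print("rib y",g(365,495,.078),g(468,495,.078),"thick",g(333,474,.056),"plate",[g(*u,.052) for u in ((352,88),(558,95),(530,474),(345,471))])
ctrl.sleep(.5); print(ctrl.current_t()); print(ctrl.sign_off())
E
```

```text
rib y [-74.1624 -19.3971] [-73.7575 -58.1684] thick [-68.3067  -7.5105] plate [array([ 70.3192, -12.5938]), array([ 68.777 , -87.7558]), array([-67.8166, -86.6018]), array([-67.4008, -12.3551])]
80.6167
the job is handed in; nothing more can be done
None
```

I handed in the job at 80.6 s: bar on the bench, plate seated and wedged tight, and all three specimens present (red, green, white) standing on the plate; the sign-off returned no verdict.

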